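Print the label for the goods on the scale

TASK

Have the scale print the label for the goods in the tray that stands on its platter: lightly tap the round tare key, then the square key that pictures those goods (bolt, washer or L-shaped bracket), then the wide print key, letting each key come up before the next. Press none of the other keys, keep off the platter, lift nothing, and leave the trays, the carton and the jar where they are.

Things in the scene. Friction and masses are not known exactly. Their poses are not given: they have to be found in the camera images.
- scale: White and grey label scale, fixed, 360 mm deep (x), 400 wide (y); origin at the centre of its underside, x from keyboard side to back, z up. In front a keyboard sloping 6 degrees (lower at the front) with five grey keys, centres at x -140, y 138, 62, 0, -62, -142, tops about 74 mm high; then display, platter and, right rear, the printer housing, 112 mm high, its front 104 mm behind the key centres.
- key_tare_top (a point): centre of the upper face of the tare key (the round key, 36 mm diameter, at the left end of the row seen by the operator (the scale's +y end); its mark is an empty tray seen from the side). The upper face stands 11 mm above the keyboard and moves with the key, whose travel runs square to the sloping keyboard.
- key_tare (a joint): joint value of the tare key in m: 0 up, 0.007 fully down, sprung: it moves at 1.6 N, is at 0.0025 with 4 N and fully down, on a hard stop, with 8 N, comes back up by itself; a tap counts from 0.0025
- key_bolt_top (a point): centre of the upper face of the bolt key (36 mm square, first of the three square keys, next to the round one; its mark is a bolt). The upper face stands 11 mm above the keyboard and moves with the key, whose travel runs square to the sloping keyboard.
- key_bolt (a joint): joint value of the bolt key in m: 0 up, 0.007 fully down, sprung: it moves at 1.6 N, is at 0.0025 with 4 N and fully down, on a hard stop, with 8 N, comes back up by itself; a tap counts from 0.0025
- key_washer_top (a point): centre of the upper face of the washer key (36 mm square, the middle one of the three square keys and of the whole row; its mark is a ring). The upper face stands 11 mm above the keyboard and moves with the key, whose travel runs square to the sloping keyboard.
- key_washer (a joint): joint value of the washer key in m: 0 up, 0.007 fully down, sprung: it moves at 1.6 N, is at 0.0025 with 4 N and fully down, on a hard stop, with 8 N, comes back up by itself; a tap counts from 0.0025
- key_bracket_top (a point): centre of the upper face of the bracket key (36 mm square, third of the square keys, next to the wide one; its mark is an L-shaped bracket with holes, drawn corner down). The upper face stands 11 mm above the keyboard and moves with the key, whose travel runs square to the sloping keyboard.
- key_bracket (a joint): joint value of the bracket key in m: 0 up, 0.007 fully down, sprung: it moves at 1.6 N, is at 0.0025 with 4 N and fully down, on a hard stop, with 8 N, comes back up by itself; a tap counts from 0.0025
- key_print_top (a point): centre of the upper face of the print key (the wide key, 36 x 58 mm, at the right end of the row (the scale's -y end); its mark is a label with lines). The upper face stands 11 mm above the keyboard and moves with the key, whose travel runs square to the sloping keyboard.
- key_print (a joint): joint value of the print key in m: 0 up, 0.007 fully down, sprung: it moves at 1.6 N, is at 0.0025 with 4 N and fully down, on a hard stop, with 8 N, comes back up by itself; a tap counts from 0.0025
- platter: The scale's steel platter, 222 x 268 x 10 mm (x, y, z); origin at the centre of its underside; its upper face is 90 mm above the counter and its front edge about 97 mm behind the key centres. One of the three trays stands on it; nothing else may touch it while weighing.
- tray_bolts: Loose yellow tray, 115 x 150 x 30 mm (x, y, z), full of hex bolts 74 mm long; origin at the centre of its underside. Of the three trays one stands on the platter and two wait on the white riser shelf at the right, 90 mm high; which is where changes.
- tray_washers: Loose yellow tray, 115 x 150 x 30 mm (x, y, z), full of flat washers of 34 mm diameter; origin at the centre of its underside. Of the three trays one stands on the platter and two wait on the white riser shelf at the right, 90 mm high; which is where changes.
- tray_brackets: Loose yellow tray, 115 x 150 x 30 mm (x, y, z), full of flat L-shaped corner brackets with 44 mm legs; origin at the centre of its underside. Of the three trays one stands on the platter and two wait on the white riser shelf at the right, 90 mm high; which is where changes.
- carton: Loose yellow carton of screws, 105 x 62 x 75 mm, standing on the counter left of the scale; origin at the centre of its underside.
- tub: Loose jar with a black cap, 68 mm diameter, 95 mm high, standing on the counter left of the scale; origin at the centre of its underside.
There are look-alikes about, which are no part of the job. What is shaped like the tray_brackets but blue is not meant.

How it is judged:
By the outcome, as a careful person would: the job done as asked, in the order asked, and still so for the second after the job is handed in, with the robot touching nothing.
It also fails if it takes over 42 s, if anything falls off the work surface, if the arm or the gripper's body presses on something with over 40 N, if the wrist force passes 120 N, or if a joint passes its speed limit or range.

ROBOT

A 7-joint arm with a two-finger parallel gripper is mounted at the origin on the work surface. World frame = base frame: x ahead of the robot, y to its left, z up, the work surface at z = 0. Lengths are in m, angles in degrees, forces in N, time in s.
With the tool pointing down it reaches from about 0.425 to 0.875 m from the base axis. Payload 4.7 kg.
Tool frame: the origin (TCP) lies on the mounting face of the last link; the fingertips stand 182 mm ahead of it and the grasp point (between the pads) lies 164 mm ahead of it; z points along the fingers, x is the direction in which the jaws open and shut, and the axes are right-handed (so a half turn about z gives the same grasp; the last joint's range is limited). The gripper opens to 87 mm and grips with 3 to 60 N. Pads are 19 mm wide; open, the fingers measure 117 mm over their backs; the gripper's body (75 mm by 190 mm) begins 51 mm behind the grasp point.
Start: joints at [-64.28, 18.392, -4.016, 83.108, 1.295, 78.541, -3.26], TCP at [0.274, 0.59, 0.405] pointing down, gripper open.
Joint ranges: [-163.93, 163.93], [-17.29, 119.83], [-79.2, 71.16], [3.27, 140.29], [-89.18, 269.18], [5.43, 117.66], [-154.24, 154.24]. Speed limits (degrees/s): [147.25, 147.25, 180, 180, 180, 180, 180].

INTERFACE

Orientations are given as [roll, pitch, yaw] about the fixed x, y, z axes, in that order (R = Rz(yaw) Ry(pitch) Rx(roll)).
In Python, from cell import status, cams, env, outline_of, landmark_of gives the robot as it stands. The module is installed in compiled form; this text tells all that it offers.
- The arm moves only by the tool jog_arm, never from a script. Its argument "rows" is a list of rows, each a list of 7 numbers: the closure, from 0 (fully open) to 1 (shut), then the shift along the tool's x, y, z in m, then the turn, a rotation vector about the tool's x, y, z in degrees. A call has 1 to 12 rows; each row shifts and turns the commanded pose from where the row before left it, along the tool's axes as they then stand; what a row does not reach is not made up. A row lasts 1/12 s, in which the tool goes at most 41.7 mm and 7.16 degrees, less where a joint would pass 70% of its speed; a pose out of reach is approached as far as the arm can. A call with a gripper value outside its range is refused whole. The fingers move at their own pace and stop on an object; "grip_force" is the grip in N (left out, the last holds). Time passes only in rows, so rows that do not move let the fingers close. It gives the time, the measured TCP pose, the force and the opening at its end, in the units of the state.
- status.get_obs(): the state, without advancing time (a new reading comes with each control period).
- cams.read_camera(name): name is "scene" or "top" or "wrist"; returns (picture, depth): 384x512x3 uint8, red, green, blue; 384x512 float32, m along the optical axis (not along the pixel's ray), 0 where there is no reading.
- cams.camera_params(name): a dict with "vfov" (degrees; the focal length in pixels is half the picture's height over the tangent of half this angle, whatever the lens; pixels are square), "cx", "cy" (the principal point, pixels), "eye" and "attitude" of the camera in the world. Camera axes: x right, y up, looking along -z (the intrinsics and any distortion apply to the point x, -y, -z); pixel columns grow to the right and rows downward; lengths in m; the calibration is good to about 2 mm. A picture is of the moment at which its call begins: read the wrist's pose just before it. camera_params takes no time and is no camera call; for the wrist camera it gives the pose at the moment of the call.
- env.sign_off(): hands the job in, once; it reports no verdict.
Trained networks look in the newest picture that a camera, given by its name, has taken for a name from the list of things; names that differ only in an ending like _2 or _b are one class to them, and where a whole thing is asked for, a point or a joint stands for the part that bears it (a point fixed in the world has none). Each returns a list of dicts, best first, with "conf" (0 to 1); they miss things now and then, are a little off and sometimes report something else, mostly with a low value. They report only what shows in the picture. A call takes as long as a camera call. They do not tell look-alikes from the thing itself.
- outline_of(camera, name): "pixels" (384x512 bool, what is visible of it) and "box" ([left, top, right, bottom] in pixels, round what is visible of it).
- landmark_of(camera, name): "position" ([row, column] in pixels: a listed point, or the origin of a listed thing).
The state is a dict: "time_s": time; "qpos": joint angles; "joint_velocities": joint speeds; "effort": joint torques, N m; "tool_pos": TCP position; "tool_rot": TCP orientation; "force": force on the tool from outside, world axes, zero at the start; "wrist_torque": the same for the moment, N m; "grip_width": finger opening in m.
Only numpy, scipy, OpenCV 4.12 (cv2) and the standard library are available. Lean on these libraries where they do the work, as an engineer would, in place of code of your own. Each camera call takes 0.05 s, during which the arm holds its last target. There are 200 camera calls.

## Working session

There is one attempt and no reset: what is moved stays moved. The work goes in short steps, Python scripts to look and compute and a tool call to move; the robot and the scene stay as the last step left them, time stands still between calls to the robot, and variables do not carry over. Pictures are saved under pics/ and viewed, about 8 in all and at most 12, crops included, and the job is handed in when it is done.

Besides the shell and the picture viewer there is one more tool, called as a command line: name --pt "numbers of a row" for each row, then --argument value for the rest. jog_arm: Moves the arm, as the interface text tells. Its arguments: {"type":"object","properties":{"rows":{"type":"array"},"grip_force":{"type":"number"}},"required":["rows"]}

```bash
mkdir -p pics; cat > h.py <<'E'
import numpy as np,cv2
from cell import status,cams,env,outline_of,landmark_of
from scipy.spatial.transform import Rotation as R
def ray(p,rc):
    f=192/np.tan(np.radians(p['vfov']/2)); r,c=rc
    return np.array([(c-p['cx'])/f,-(r-p['cy'])/f,-1.])
E
python3 - <<'E'
from h import *
for n in ['scene','top']:
    im,d=cams.read_camera(n); p=cams.camera_params(n); print(n,p)
    cv2.imwrite(f'pics/{n}.png',im[:,:,::-1])
    for k in ['key_tare_top','key_bolt_top','key_washer_top','key_bracket_top','key_print_top','scale','platter','tray_bolts','tray_washers','tray_brackets']:
        for L in landmark_of(n,k)[:2]:
            r,c=L['position']; print(k,round(L['conf'],2),np.round([r,c],1),d[int(np.clip(r,0,383)),int(np.clip(c,0,511))])
print(status.get_obs())
a=cv2.imread('pics/scene.png');b=cv2.imread('pics/top.png')
E
```

```text
scene {'vfov': 43.66914288047265, 'cx': 248.11451764172466, 'cy': 183.87794340695748, 'eye': array([ 1.32695122, -0.51356465,  1.41014302]), 'attitude': array([35.77857402, -0.20733793, 59.75969715])}
key_tare_top 0.59 [169.3 277.3] 1.684408
key_bolt_top 0.67 [176.2 259.4] 1.6645482
key_washer_top 0.66 [182.9 240.3] 1.6487999
key_bracket_top 0.66 [192.3 229.2] 1.6257081
key_bracket_top 0.28 [220.2 121.1] 1.5083472
key_print_top 0.72 [223.  120.7] 1.5044308
key_print_top 0.71 [203.9 202.3] 1.600358
scale 0.64 [227.  263.2] 1.5259256
platter 0.81 [221.2 288.8] 1.5109906
tray_bolts 0.56 [221.  123.3] 1.5087429
tray_bolts 0.23 [185.2 240.8] 1.638518
tray_washers 0.85 [217.6 293.7] 1.5382255
tray_brackets 0.74 [175.3 160.3] 1.7567922
tray_brackets 0.61 [263.6 143.6] 1.4282342
top {'vfov': 53.96652812483054, 'cx': 259.74741431469766, 'cy': 196.29762750358347, 'eye': array([ 0.38240661, -0.00218802,  1.20027691]), 'attitude': array([  4.21033634,  -0.39089799, -91.59642173])}
key_tare_top 0.5 [188.5 225. ] 1.129551
key_bolt_top 0.61 [184.4 251.2] 1.1328669
key_washer_top 0.66 [189.3 271. ] 
[... 334 characters left out ...]
.1047156
{'time_s': 1.1, 'qpos': array([-64.2781857 ,  18.39214473,  -4.0178067 ,  83.11000571,
         1.29358234,  78.54066685,  -3.25765022]), 'joint_velocities': array([-0.00343074,  0.02557794, -0.018073  , -0.01396373, -0.05594827,
        0.06429907,  0.0178924 ]), 'effort': array([-2.47409580e-04, -4.91112828e+01, -4.03596349e-01, -3.12766528e+01,
       -6.38709613e-02,  3.39526101e-02,  3.26914108e-05]), 'tool_pos': array([0.27381359, 0.58950666, 0.4047627 ]), 'tool_rot': array([ 1.79999083e+02, -2.24762323e-03,  6.50907239e+01]), 'force': array([0.81579638, 0.24391503, 0.18531448]), 'wrist_torque': array([-0.04605977,  0.02075381,  0.0081087 ]), 'grip_width': 0.08705027543790413}
```

```bash
python3 - <<'E'
import cv2,numpy as np
a=cv2.imread('pics/scene.png');b=cv2.imread('pics/top.png')
cv2.imwrite('pics/top2.png',cv2.resize(b[60:320,120:467],None,fx=2.3,fy=2.3,interpolation=cv2.INTER_CUBIC))
E
```

```text
(no output)
```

View pics/scene.png

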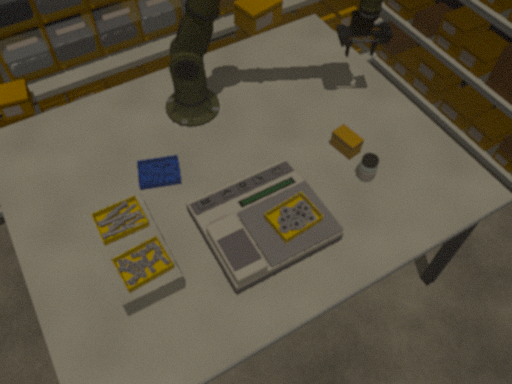

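View pics/top2.png

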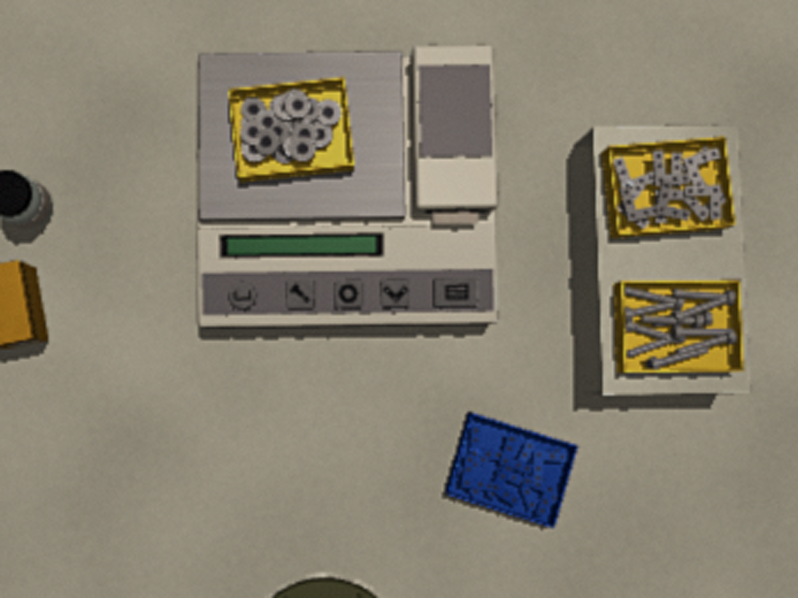

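Washers (crop 290,125) are on the platter in the yellow tray. Brackets (668,190) and bolts (680,330) sit on the shelf, and the blue tray is a decoy. The key row runs tare (242,294), bolt (300,293), washer/ring (348,294), bracket (395,293), print (457,292), so I press tare, washer, then print. Next I fit the scale pose.

```bash
python3 - <<'E'
from h import *
from scipy.optimize import least_squares
S=np.array([[-.14,y,.074] for y in(.138,.062,0,-.062,-.142)])
top=[[188,225.1],[187.5,250.6],[187.8,271.2],[187.4,291.5],[187.2,318.6]]
sc=[[169.3,277.3],[176.2,259.4],[182.9,240.3],[192.3,229.2],[203.9,202.3]]
ray_sets=[];tri=[]
for n,P in(('top',top),('scene',sc)):
    p=cams.camera_params(n);M=R.from_euler('xyz',p['attitude'],degrees=True)
    d=np.array([M.apply(ray(p,q)) for q in P]); ray_sets.append((p['eye'],d))
    X=p['eye']+d*((.074-p['eye'][2])/d[:,2])[:,None]; print(n,'at z=.074\n',X.round(4))
    D=cv2.imread  # unused
    im,dep=cams.read_camera(n); print('depth pts z',[ (p['eye']+d[i]*dep[int(P[i][0]),int(P[i][1])]).round(4).tolist() for i in range(5)])
for i in range(5):
    A=[];b=[]
    for e,d in ray_sets:
        u=d[i]/np.linalg.norm(d[i]);Q=np.eye(3)-np.outer(u,u);A.append(Q);b.append(Q@e)
    print('tri',np.linalg.lstsq(np.vstack(A),np.hstack(b),rcond=None)[0].round(4))
X=ray_sets[0][0]+ray_sets[0][1]*((.074-ray_sets[0][0][2])/ray_sets[0][1][:,2])[:,None]
def res(v):
    c,s=np.cos(v[2]),np.sin(v[2]); return ((S[:,:2]@np.array([[c,s],[-s,c]])+v[:2])-X[:,:2]).ravel()
r=least_squares(res,[.6,0,0]);print('scale',r.x[:2],np.degrees(r.x[2]),r.fun.round(4))
o=status.get_obs();print(o['time_s'],o['tool_pos'],o['tool_rot'])
E
```

```text
top at z=.074
 [[ 0.4928  0.091   0.074 ]
 [ 0.4923  0.0145  0.074 ]
 [ 0.4897 -0.0472  0.074 ]
 [ 0.4892 -0.1082  0.074 ]
 [ 0.4876 -0.1896  0.074 ]]
depth pts z [[0.4927, 0.0908, 0.0756], [0.4922, 0.0145, 0.0748], [0.4896, -0.0472, 0.0752], [0.4893, -0.1083, 0.0733], [0.4875, -0.1894, 0.0754]]
scene at z=.074
 [[ 0.4944  0.0961  0.074 ]
 [ 0.4888  0.0261  0.074 ]
 [ 0.4804 -0.0456  0.074 ]
 [ 0.4958 -0.0977  0.074 ]
 [ 0.492  -0.1981  0.074 ]]
depth pts z [[0.4955, 0.0953, 0.0758], [0.4893, 0.0257, 0.0749], [0.4778, -0.0442, 0.0699], [0.4958, -0.0977, 0.0741], [0.4947, -0.1991, 0.0783]]
tri [0.494  0.0932 0.075 ]
tri [0.4933 0.0181 0.0842]
tri [ 0.488  -0.0481  0.0848]
tri [ 0.4923 -0.1029  0.0735]
tri [ 0.4873 -0.1936  0.0642]
scale [ 0.63032511 -0.04986966] -1.123686028731503 [ 0.0002 -0.0001 -0.0007  0.0004  0.0007  0.0001 -0.0001 -0.0009 -0.0001
  0.0005]
1.2 [0.27378803 0.58951808 0.40479161] [ 1.79996762e+02 -4.22547228e-03  6.50924525e+01]
```

jog_arm --pt "1 0 0 0 0 0 -5.95" --pt "1 0 0 0 0 0 -5.95" --pt "1 0 0 0 0 0 -5.95" --pt "1 0 0 0 0 0 -5.95" --pt "1 -0.031 0.0128 0 0 0 0" --pt "1 -0.031 0.0128 0 0 0 0" --pt "1 -0.031 0.0128 0 0 0 0" --pt "1 -0.031 0.0128 0 0 0 0" --pt "1 -0.031 0.0128 0 0 0 0" --pt "1 -0.031 0.0128 0 0 0 0" --pt "1 -0.031 0.0128 0 0 0 0" --pt "1 -0.031 0.0128 0 0 0 0" --grip_force 10

```text
time_s: 2.2
tool_pos: [0.3717, 0.3379, 0.405]
tool_rot: [180.0, -0.0, 88.9]
force: [0.6, 0.4, -0.2]
grip_width: 0.015
```

jog_arm --pt "1 -0.031 0.0128 0 0 0 0" --pt "1 -0.031 0.0128 0 0 0 0" --pt "1 -0.031 0.0128 0 0 0 0" --pt "1 -0.031 0.0128 0 0 0 0" --pt "1 -0.031 0.0128 0 0 0 0" --pt "1 -0.031 0.0128 0 0 0 0" --pt "1 -0.031 0.0128 0 0 0 0" --pt "1 -0.031 0.0128 0 0 0 0" --pt "1 0 0 0 -6 0 0" --pt "1 0 0 0 0 0 0" --pt "1 0 0 0 0 0 0"

```text
time_s: 3.12
tool_pos: [0.4683, 0.0899, 0.405]
tool_rot: [174.1, -0.1, 88.9]
force: [0.1, 0.7, -0.3]
grip_width: 0.0002
```

```bash
python3 - <<'E'
from h import *
o=status.get_obs();p=cams.camera_params('wrist');im,d=cams.read_camera('wrist');print(p)
cv2.imwrite('pics/w1.png',im[:,:,::-1])
M=R.from_euler('xyz',p['attitude'],degrees=True)
for k in ['key_tare_top','key_bolt_top','key_washer_top','key_bracket_top','key_print_top']:
    for L in landmark_of('wrist',k)[:1]:
        q=L['position'];v=M.apply(ray(p,q));X=p['eye']+v*(.074-p['eye'][2])/v[2]
        i,j=np.clip(np.array(q).astype(int),0,[383,511]);print(k,round(L['conf'],2),np.round(q,1),X.round(4),'depth',(p['eye']+v*d[i,j]).round(4))
T=R.from_euler('xyz',o['tool_rot'],degrees=True);tip=o['tool_pos']+T.apply([0,0,.182]);print('tip',tip, 'toolz',T.apply([0,0,1]))
E
```

```text
{'vfov': 70.63015066190708, 'cx': 256.8421253183103, 'cy': 191.5658333959646, 'eye': array([0.39369497, 0.09260043, 0.37692222]), 'attitude': array([-2.21158232e+01, -8.69777423e-02,  8.88967804e+01])}
key_tare_top 0.83 [170.2 260.7] [0.4899 0.0957 0.074 ] depth [0.4905 0.0957 0.0721]
key_bolt_top 0.59 [168.9 196.6] [0.4869 0.021  0.074 ] depth [0.4866 0.0212 0.0749]
key_bracket_top 0.94 [172.2  89.9] [ 0.4884 -0.1043  0.074 ] depth [ 0.4885 -0.1045  0.0737]
key_print_top 0.64 [174.7  19.8] [ 0.4899 -0.1874  0.074 ] depth [ 0.4895 -0.1864  0.0751]
tip [0.48711116 0.08973935 0.22401245] toolz [ 1.03132992e-01 -7.66631986e-04 -9.94667280e-01]
```

View pics/w1.png

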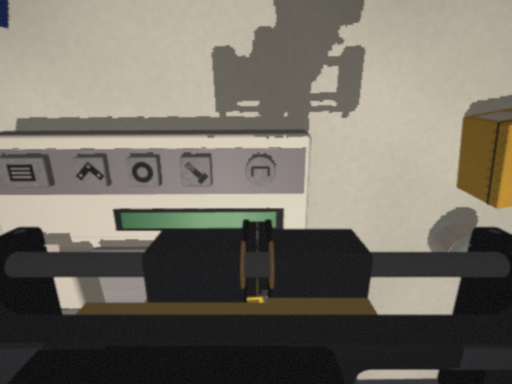

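The image shows tare under the tool at (260,170) and the washer ring at (143,171). The wrist view agrees with the top-view fit to within about 5 mm, so I go down to just above the tare key.

jog_arm --pt "1 0.003 -0.011 0.02 0 0 0" --pt "1 0 0 0.035 0 0 0" --pt "1 0 0 0.035 0 0 0" --pt "1 0 0 0.03 0 0 0" --pt "1 0 0 0.019 0 0 0" --pt "1 0 0 0 0 0 0" --pt "1 0 0 0 0 0 0"

```text
time_s: 4.0
tool_pos: [0.4724, 0.0928, 0.2648]
tool_rot: [174.1, 0.1, 88.9]
force: [1.2, 0.5, 1.0]
grip_width: 0.0001
```

```bash
python3 - <<'E'
from h import *
o=status.get_obs();T=R.from_euler('xyz',o['tool_rot'],degrees=True);print('tip',o['tool_pos']+T.apply([0,0,.182]),T.as_matrix().round(3),o['force'])
im,d=cams.read_camera('scene');cv2.imwrite('pics/s2.png',cv2.resize(im[110:240,160:330],None,fx=4.5,fy=4.5,interpolation=cv2.INTER_CUBIC)[:,:,::-1])
E
```

```text
tip [0.49094481 0.09223895 0.08371281] [[ 0.019  0.995  0.102]
 [ 1.    -0.019 -0.003]
 [-0.001  0.102 -0.995]] [1.23140254 0.49173311 0.97928063]
```

View pics/s2.png

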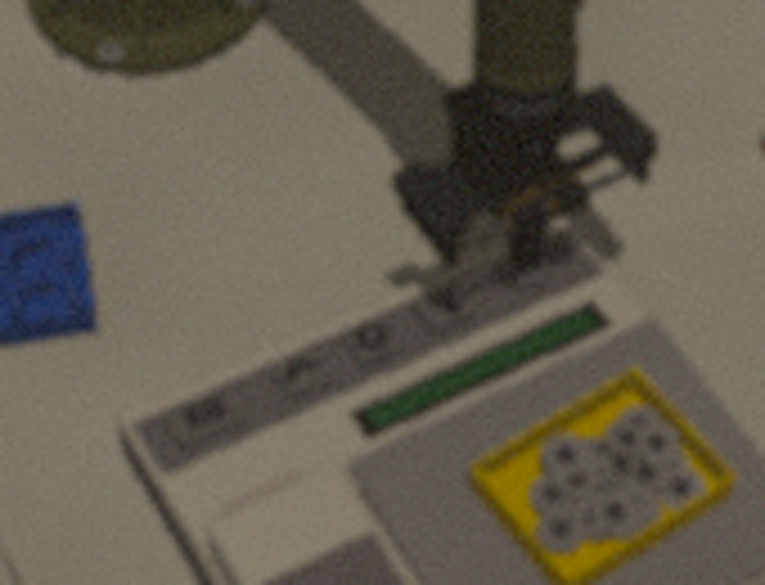

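The closed tips (crop 520,260) stand over the tare key. The washer, bracket and print keys are clear to the left. I go down in small steps, watching the force.

jog_arm --pt "1 0 0 0.004 0 0 0" --pt "1 0 0 0.004 0 0 0" --pt "1 0 0 0.002 0 0 0" --pt "1 0 0 0 0 0 0" --pt "1 0 0 0 0 0 0"

```text
time_s: 4.47
tool_pos: [0.474, 0.0927, 0.2561]
tool_rot: [173.9, -0.0, 88.9]
force: [0.2, 0.7, 1.3]
grip_width: 0.0001
```

jog_arm --pt "1 0 0 0.001 0 0 0" --pt "1 0 0 0.001 0 0 0" --pt "1 0 0 0 0 0 0"

```text
time_s: 4.72
tool_pos: [0.4742, 0.0927, 0.2539]
tool_rot: [173.9, -0.0, 88.9]
force: [-0.6, 0.3, 3.5]
grip_width: 0.0007
```

jog_arm --pt "1 0 0 0.001 0 0 0" --pt "1 0 0 0.001 0 0 0" --pt "1 0 0 0 0 0 0"

```text
time_s: 4.97
tool_pos: [0.4744, 0.0927, 0.2518]
tool_rot: [173.9, -0.0, 88.9]
force: [0.8, 0.8, 5.8]
grip_width: 0.0006
```

jog_arm --pt "1 0 0 -0.008 0 0 0" --pt "1 0 0 -0.022 0 0 0" --pt "1 0 0 0 0 0 0" --pt "1 -0.0345 0 0 0 0 0" --pt "1 -0.0345 0 0 0 0 0" --pt "1 -0.0345 0 0 0 0 0" --pt "1 -0.0345 0 0 0 0 0" --pt "1 0 0 0.01 0 0 0" --pt "1 0 0 0.01 0 0 0" --pt "1 0 0 0 0 0 0" --pt "1 0 0 0 0 0 0"

```text
time_s: 5.88
tool_pos: [0.4698, -0.0442, 0.2602]
tool_rot: [174.2, 0.0, 89.0]
force: [0.2, 1.2, -0.4]
grip_width: 0.0004
```

```bash
python3 - <<'E'
from h import *
o=status.get_obs();T=R.from_euler('xyz',o['tool_rot'],degrees=True);print('tip',o['tool_pos']+T.apply([0,0,.182]),o['tool_rot'],o['force'])
im,d=cams.read_camera('scene');cv2.imwrite('pics/s3.png',cv2.resize(im[110:240,160:330],None,fx=4.5,fy=4.5,interpolation=cv2.INTER_CUBIC)[:,:,::-1])
E
```

```text
tip [ 0.48824877 -0.04451368  0.07910838] [1.74171142e+02 1.04375991e-02 8.89938790e+01] [ 0.16319566  1.15063297 -0.36591977]
```

View pics/s3.png

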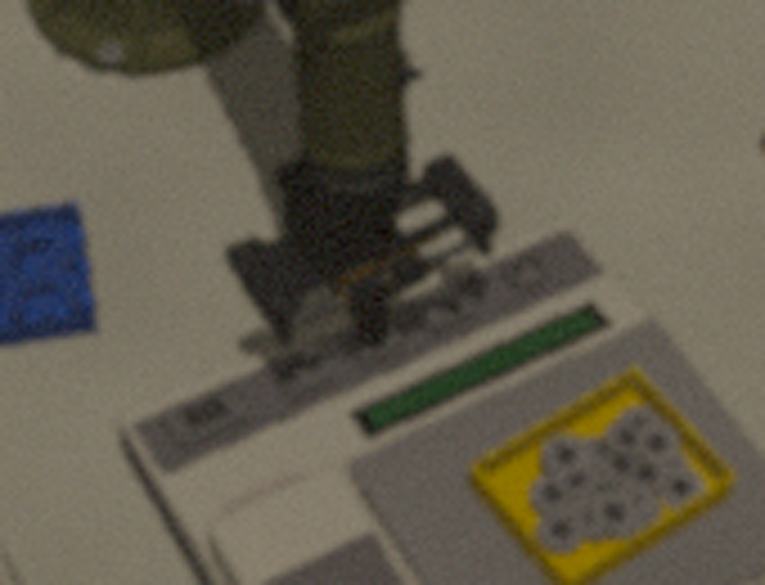

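The tips (375,335) stand on the ring key. Its mark was at (372,338) in the previous crop, and the bracket mark (295,365) is clear of the tool. Pressing now.

jog_arm --pt "1 0 0 0.003 0 0 0" --pt "1 0 0 0.002 0 0 0" --pt "1 0 0 0.002 0 0 0" --pt "1 0 0 0.001 0 0 0" --pt "1 0 0 0 0 0 0"

```text
time_s: 6.35
tool_pos: [0.4714, -0.0447, 0.2537]
tool_rot: [174.0, -0.1, 88.9]
force: [-1.4, 1.8, 3.9]
grip_width: 0.0002
```

jog_arm --pt "1 0 0 0.001 0 0 0" --pt "1 0 0 0.001 0 0 0" --pt "1 0 0 0 0 0 0"

```text
time_s: 6.6
tool_pos: [0.4716, -0.0448, 0.2517]
tool_rot: [174.0, -0.1, 88.9]
force: [-1.7, 4.0, 5.1]
grip_width: 0.0001
```

jog_arm --pt "1 0 0 -0.008 0 0 0" --pt "1 0 0 -0.022 0 0 0" --pt "1 0 0 0 0 0 0" --pt "1 -0.0355 0 0 0 0 0" --pt "1 -0.0355 0 0 0 0 0" --pt "1 -0.0355 0 0 0 0 0" --pt "1 -0.0355 0 0 0 0 0" --pt "1 0 0 0.01 0 0 0" --pt "1 0 0 0.01 0 0 0" --pt "1 0 0 0 0 0 0" --pt "1 0 0 0 0 0 0"

```text
time_s: 7.52
tool_pos: [0.4672, -0.1861, 0.2601]
tool_rot: [174.2, -0.0, 89.0]
force: [-0.7, -0.7, -0.5]
grip_width: 0.0001
```

```bash
python3 - <<'E'
from h import *
o=status.get_obs();T=R.from_euler('xyz',o['tool_rot'],degrees=True);print('tip',o['tool_pos']+T.apply([0,0,.182]),o['tool_rot'],o['force'])
im,d=cams.read_camera('scene');cv2.imwrite('pics/s4.png',cv2.resize(im[110:240,160:330],None,fx=4.5,fy=4.5,interpolation=cv2.INTER_CUBIC)[:,:,::-1])
E
```

```text
tip [ 0.48571335 -0.18630944  0.07908812] [ 1.74165663e+02 -2.98727401e-02  8.89865185e+01] [-0.66804    -0.73860527 -0.52784231]
```

View pics/s4.png

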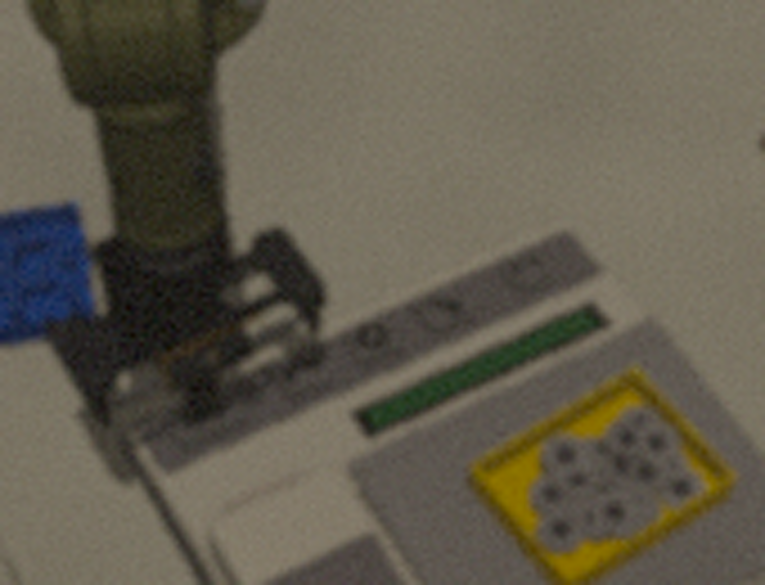

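The tips (200,410) stand over the print key, whose mark was at (205,413). All other keys are up. Pressing.

jog_arm --pt "1 0 0 0.003 0 0 0" --pt "1 0 0 0.002 0 0 0" --pt "1 0 0 0.002 0 0 0" --pt "1 0 0 0.001 0 0 0" --pt "1 0 0 0 0 0 0"

```text
time_s: 7.98
tool_pos: [0.4688, -0.1867, 0.2537]
tool_rot: [174.0, -0.1, 88.9]
force: [-0.9, 2.3, 4.1]
grip_width: 0.0008
```

jog_arm --pt "1 0 0 0.001 0 0 0" --pt "1 0 0 0.001 0 0 0" --pt "1 0 0 0 0 0 0"

```text
time_s: 8.23
tool_pos: [0.469, -0.1869, 0.2517]
tool_rot: [174.0, -0.1, 88.9]
force: [-0.4, 3.8, 5.1]
grip_width: 0.0001
```

jog_arm --pt "1 0 0 -0.008 0 0 0" --pt "1 0 0 -0.022 0 0 0" --pt "1 0 0 -0.035 0 0 0" --pt "1 0 0 -0.035 0 0 0" --pt "1 0 0 -0.035 0 0 0" --pt "1 0 0 0 0 0 0" --pt "1 0 0 0 0 0 0"

```text
time_s: 8.82
tool_pos: [0.4546, -0.1883, 0.388]
tool_rot: [173.7, 0.1, 88.8]
force: [0.2, -0.1, -0.9]
grip_width: 0.0002
```

```bash
python3 - <<'E'
from h import *
o=status.get_obs();print(o['time_s'],o['tool_pos'],o['force'])
im,d=cams.read_camera('top');cv2.imwrite('pics/t5.png',cv2.resize(im[60:320,120:467],None,fx=2.3,fy=2.3,interpolation=cv2.INTER_CUBIC)[:,:,::-1])
E
```

```text
8.8167 [ 0.45458315 -0.18831789  0.38795766] [ 0.16738148 -0.14088201 -0.86266498]
```

View pics/t5.png

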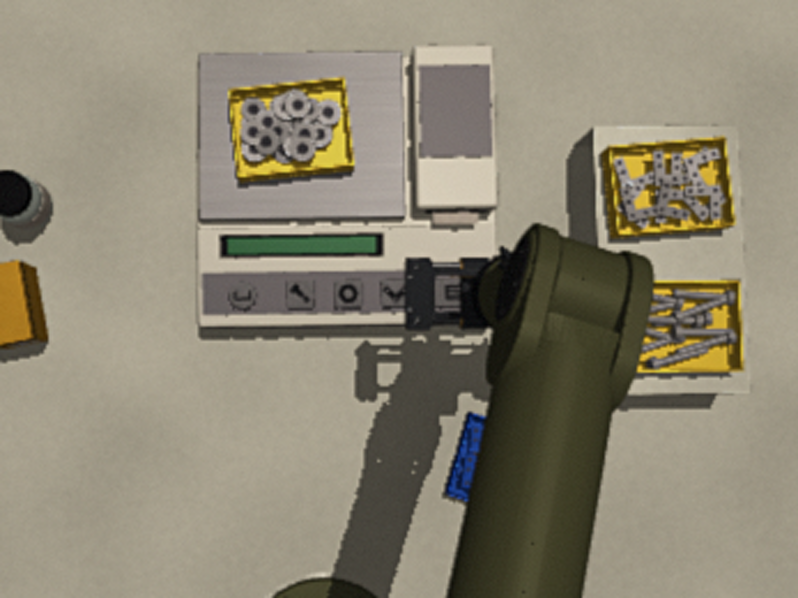

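The arm is clear, and the trays, carton (15,300) and jar (15,195) are unmoved. All three taps reached 5–6 N, which means about 4 mm of key travel.

```bash
python3 -c "
from h import *
env.sign_off()"
```

```text
the job is handed in; nothing more can be done
```

I tapped tare, then washer, then print, and handed the job in at about 9 s of the 42 s. The washer tray was the one on the platter. I lifted the fingers 30 mm clear of the keyboard after each tap, so each key could come up before the next.

- **Presses:** the peak upward force was 5.8, 5.1 and 5.1 N, with the fingertips about 4 mm below where they touched. That is past the 2.5 mm a tap needs and short of the 8 N hard stop. The key joints can't be read directly, so the counts are inferred from force and tip height.
- **Last picture:** the trays, carton and jar are where they were in the first picture. The part of the blue tray still in view is also unmoved; the arm hides the rest of it. The tool is about 13 cm above the keys, with no force on it beyond sensor noise.
- **What disagreed:**
  - The wrist and scene cameras put the keys up to about 11 mm off the top-view fit, which I mainly used.
  - A sideways force of up to 4 N showed during the washer and print taps. I put it down to friction; nothing else was seen touched.
- **Not confirmed:** no printed label was seen in the last picture, and I had no other check that it printed.

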